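Fetch the tea tin from between the glasses

TASK

Fetch the steel tea tin from between the two tall pink glasses on the wooden stand: clear both glasses to the dark slate slab before you move the tin, move the wooden spoon off the trivet to lie lengthwise on the middle of the blue spoon rest, and stand the tin upright on the middle of the trivet. Only then put each tall glass back, upright, on the very spot of the stand where it stood at the start. Tip nothing over and leave the teapot and the short glass where they are.

Things in the scene. Friction and masses are not known exactly. Their poses are not given: they have to be found in the camera images.
- glass_pale: Pale pink tall tumbler, loose, empty, open at the top, 95 mm high, 58 mm across at the rim and 54 mm at the foot, wall 3 mm, 0.11 to 0.23 kg. Stands at the start on one of the two places on the wooden stand beside the tin. Origin: centre of its underside, z up.
- glass_deep: Deep raspberry-pink tall tumbler, loose, same size and shape as the pale one; stands at the start on the other place of the stand. Origin: centre of its underside, z up.
- tin: Square stainless tea tin, loose, 58 x 58 x 80 mm high, lid shut, small black latch button (3 mm proud, not used) on its -x face; 0.17 to 0.35 kg. Starts mid-stand with 10 mm gaps to a glass on its +y and -y sides and 12 mm to the back panel on its +x side: fingers fit beside it only once both glasses are away. Origin: centre of its underside, x and y along its sides, z up.
- spoon: Short olive-wood spoon, loose, 30 g, 146 mm long, 12 mm thick, flat underneath, lying crosswise on the trivet, overhanging it. Long axis x: straight handle 14 mm wide from x = -73 to +39 mm, round bowl 36 mm across centred at x = +55 mm. Origin: underside, at mid-length (the balance point is at x = +11 mm); grip there across the handle (along y).
- trivet: Round hard silicone trivet, dark teal with rings, fixed, 130 mm across, 10 mm thick. Origin: centre of its underside, on the table top (z = 0). The tin is to stand on it, centre over centre.
- spoon_rest: Flat blue ceramic spoon rest with a white line along each long edge, fixed, 165 mm long (x) by 56 mm wide (y), 8 mm high, top flat. Origin: centre of its underside, on the table top. The spoon is to lie along its x axis (either way round) with the spoon's origin over this centre.
- slab: Dark slate slab, fixed, 220 mm (x) by 110 mm (y), 8 mm thick: the side area for the two tall glasses. Both fit on it, for instance 50 mm either side of the centre along x. Origin: centre of its underside, on the table top.
- stand: Wooden serving stand, fixed: board 120 mm deep (x) by 230 mm wide (y), 12 mm thick, with an upright back panel (10 mm thick, 70 mm wide, top 80 mm above the table) whose face is 41 mm from the centre on the +x side, behind the tin only. Flush brass discs at y = +68 and -68 mm mark the glass places; the tin's place is the centre. Origin: centre of its underside, on the table top.
- teapot: White ceramic teapot, loose, 0.8 kg, body 130 mm across and 122 mm high, spout to its +y and handle to its -y side (each about 110 mm from the centre). Bystander. Origin: centre of its underside.
- glass_short: Short rose-pink glass with a brass-coloured band, loose, 60 mm high, 68 mm across. Bystander. Origin: centre of its underside.
Things that resemble listed ones, but are neither listed nor needed, are in the scene too. Of the things like the spoon, leave any that is red or yellow; of the rest the larger one is meant.

How it is judged:
By the outcome, as a careful person would: the job done as asked, in the order asked, and still so for the second after the job is handed in, with the robot touching nothing.
It also fails if it takes over 120 s, if anything falls off the work surface, if the arm or the gripper's body presses on something with over 40 N, if the wrist force passes 120 N, or if a joint passes its speed limit or range.

ROBOT

A 6-joint arm with a two-finger parallel gripper is mounted at the origin on the work surface. World frame = base frame: x ahead of the robot, y to its left, z up, the work surface at z = 0. Lengths are in m, angles in degrees, forces in N, time in s.
With the tool pointing down it reaches from about 0.4 to 0.825 m from the base axis. Payload 7 kg.
Tool frame: the origin (TCP) lies midway between the tips of the shut fingers; the grasp point (between the pads) lies 19 mm behind it; z points along the fingers, y is the direction in which the jaws open and shut (so a half turn about z gives the same grasp; the last joint's range is limited). The gripper opens to 88 mm and grips with 3 to 60 N. Pads are 19 mm wide; open, the fingers measure 130 mm over their backs; the gripper's body (78 mm by 193 mm) begins 47 mm behind the grasp point.
Start: joints at [92.023, 20.546, 0.682, 0, -70.136, -16.507], TCP at [0.169, 0.654, 0.227] pointing down, gripper open.
Joint ranges: [-176.03, 176.03], [-82.01, 121.73], [-58.28, 71.71], [-173.87, 95.51], [-174.79, -0.11], [-173.66, 173.66]. Speed limits (degrees/s): [136.94, 136.94, 172.46, 180, 180, 180].

INTERFACE

Orientations are given as a 3x3 rotation matrix whose columns are the frame's x, y, z axes.
In Python, from rig import robot gives the robot as it stands. Calls block until the motion is done:
- robot.goto(position, orientation): joint-space move of the TCP to a pose.
- robot.servo_line(position, ori=None, speed=0.15): straight line of the TCP; ori=None keeps the orientation; speed is the mean speed in m/s.
- robot.movej(angles): joint-space move.
- robot.move_gripper(opening): opening from 0.0 (shut) to 1.0 (fully open); the grip force is fixed at half the most; returns when the fingers have stopped.
- robot.dwell(seconds).
- robot.ik(position, orientation): joint angles nearest the present ones, or None.
- robot.grab_frame(name): name is "scene" or "top" or "wrist"; returns (picture, depth): 480x640x3 uint8, red, green, blue; 480x640 float32, m along the optical axis (not along the pixel's ray), 0 where there is no reading.
- robot.camera_info(name): a dict with "vfov" (degrees; the focal length in pixels is half the picture's height over the tangent of half this angle, whatever the lens; pixels are square), "cx", "cy" (the principal point, pixels), "k1" (the pictures are not rectified: a ray, as slopes to the right and down, at radius r is drawn at 1 + k1 r^2 times it, then the intrinsics apply), "view" (4x4, takes a point from world to camera coordinates); the wrist camera has in their place "T_tool_cam" (4x4, takes a point from camera to tool coordinates, whose origin is the TCP and whose axes are the flange's). Camera axes: x right, y down, z forward; pixel columns grow to the right and rows downward; lengths in m; the calibration is good to about 2 mm. A picture is of the moment at which its call begins: read the wrist's pose just before it. camera_info takes no time and is no camera call.
A pose or a line that the arm cannot do raises robot.Unreachable and nothing moves.
- robot.job_done(): hands the job in, once; it reports no verdict.
Readings, each from a call of its own:
- robot.read_t(): time.
- robot.read_qpos(): joint angles.
- robot.read_qvel(): joint speeds.
- robot.read_effort(): joint torques, N m.
- robot.read_position(): TCP position.
- robot.read_tcp_rot(): TCP orientation.
- robot.read_force(): force on the tool from outside, world axes, zero at the start.
- robot.read_ft_torque(): the same for the moment, N m.
- robot.read_grip_width(): opening from 0.0 (shut) to 1.0 (fully open).
Only numpy, scipy, OpenCV 4.12 (cv2) and the standard library are available. Lean on these libraries where they do the work, as an engineer would, in place of code of your own. Each camera call takes 0.05 s, during which the arm holds its last target. There are 200 camera calls.

## Working session

There is one attempt and no reset: what is moved stays moved. The work goes in short steps, each a Python script; the robot and the scene stay as the last script left them, time stands still between calls to the robot, and variables do not carry over. Pictures are saved under pics/ and viewed, about 12 in all and at most 16, crops included, and the job is handed in when it is done.

```bash
ls; mkdir -p pics
cat > h.py <<'E'
import numpy as np, cv2
from rig import robot
def save(n,p): cv2.imwrite(f'pics/{n}.png',p[:,:,::-1])
def intr(name):
    c=robot.camera_info(name); return c,240/np.tan(np.radians(c['vfov'])/2)
def campose(name):
    c,f=intr(name)
    if 'view' in c: return np.linalg.inv(np.array(c['view']))
    T=np.eye(4);T[:3,:3]=np.array(robot.read_tcp_rot()).reshape(3,3);T[:3,3]=robot.read_position()
    return T@np.array(c['T_tool_cam'])
def rays(name,uv):
    c,f=intr(name); K=np.array([[f,0,c['cx']],[0,f,c['cy']],[0,0,1]])
    uv=np.asarray(uv,float).reshape(-1,2); d=(uv-[c['cx'],c['cy']])/f
    s=d.copy()
    for _ in range(20): s=d/(1+c['k1']*(s**2).sum(1,keepdims=True))
    return np.c_[s,np.ones(len(s))]
def plane(name,uv,z,T=None):
    T=campose(name) if T is None else T
    r=rays(name,uv)@T[:3,:3].T; o=T[:3,3]
    return o+r*((z-o[2])/r[:,2])[:,None]
def cloud(name,dep,T=None):
    T=campose(name) if T is None else T
    v,u=np.mgrid[:480,:640]; r=rays(name,np.c_[u.ravel(),v.ravel()])*dep.reshape(-1,1)
    return (r@T[:3,:3].T+T[:3,3]).reshape(480,640,3)
E
python3 - <<'E'
from h import *
for n in ('scene','top','wrist'):
    T=campose(n);p,d=robot.grab_frame(n);save(n+'0',p);np.savez(f'{n}0',p=p,d=d,T=T)
    c=robot.camera_info(n);print(n,c['vfov'],c['k1'],T.round(3).tolist())
print(np.round(robot.read_tcp_rot(),3))
E
```

```text
pics
scene 52.22565056858879 0.02251543646355817 [[0.374, 0.525, -0.764, 1.383], [0.927, -0.231, 0.295, -0.4], [-0.022, -0.819, -0.573, 0.74], [0.0, 0.0, 0.0, 1.0]]
top 51.483706025796046 0.03303353539474282 [[-0.0, -0.985, 0.174, 0.292], [-1.0, -0.005, -0.029, -0.046], [0.03, -0.174, -0.984, 1.136], [0.0, 0.0, 0.0, 1.0]]
wrist 64.92620201537459 -0.05528454160041596 [[-0.251, -0.937, -0.245, 0.234], [-0.968, 0.243, 0.062, 0.636], [0.001, 0.253, -0.967, 0.384], [0.0, 0.0, 0.0, 1.0]]
[[ 0.968 -0.25  -0.   ]
 [-0.25  -0.968 -0.001]
 [ 0.     0.001 -1.   ]]
```

View pics/top0.png

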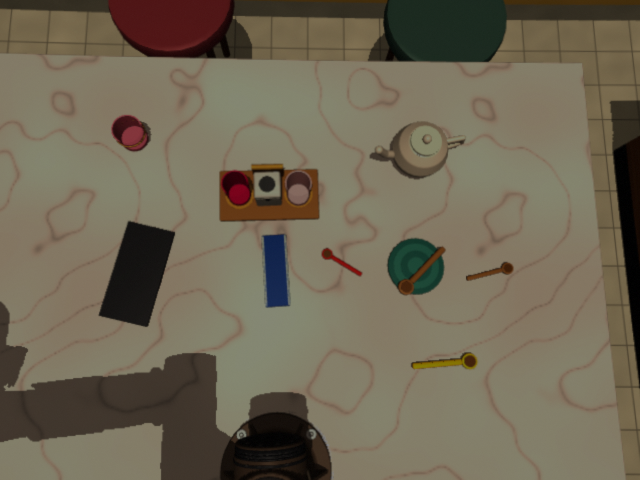

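View pics/scene0.png

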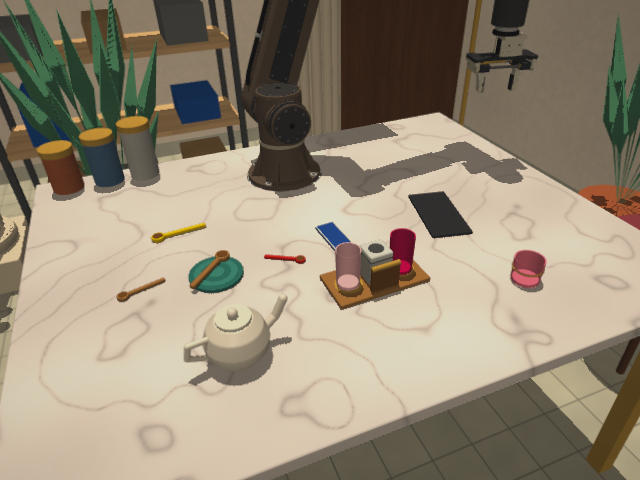

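Top view: the stand is at (270,195) with the deep glass left (+y) and the pale one right. The slab is at (137,274), the spoon rest at (276,271), and the trivet at (416,266) with the larger brown spoon on it, bowl at (405,287). The brown spoon at (490,271) is the smaller decoy.

```bash
python3 - <<'E'
from h import *
d=np.load('top0.npz');p,dep,T=d['p'],d['d'],d['T']
hsv=cv2.cvtColor(p,cv2.COLOR_RGB2HSV); 
for n,(u,v) in dict(slab=(137,274),rest=(276,271),trivet=(400,262),spoon=(425,268),spoon2=(490,271),stand=(270,213),disc=(298,192),tinlid=(262,178),panel=(268,166)).items(): print(n,hsv[v,u])
def rect(n,lo,hi,roi,z):
    m=cv2.inRange(hsv,np.array(lo),np.array(hi)); k=np.zeros_like(m);x0,y0,x1,y1=roi;k[y0:y1,x0:x1]=255;m&=k
    cs=cv2.findContours(m,cv2.RETR_EXTERNAL,cv2.CHAIN_APPROX_NONE)[0]
    c=max(cs,key=cv2.contourArea); W=plane('top',c.reshape(-1,2),z,T)
    r=cv2.minAreaRect((W[:,:2]*1000).astype(np.float32)); print(n,np.round(r[0],1),np.round(r[1],1),round(r[2],1), np.round(cv2.fitEllipse((W[:,:2]*1000).astype(np.float32)),1) if 0 else ''); return W
rect('slab',(0,0,0),(180,255,45),(90,210,185,335),.008)
rect('rest',(100,80,40),(130,255,255),(255,225,295,315),.008)
W=rect('trivet',(75,80,30),(95,255,255),(375,225,455,305),.01)
h=cv2.convexHull((W[:,:2]*1000).astype(np.float32)); print(cv2.minEnclosingCircle(h))
rect('spoon',(3,80,60),(20,255,255),(380,230,455,300),.02)
rect('spoon2',(3,80,60),(20,255,255),(460,255,520,290),.008)
rect('stand',(5,100,60),(20,255,255),(210,190,330,230),.012)
C=cloud('top',dep,T)
for n,(u0,v0,u1,v1) in dict(tin=(255,168,282,204),pot=(360,110,470,185),short=(108,110,155,155)).items():
    q=C[v0:v1,u0:u1].reshape(-1,3); q=q[(q[:,2]>.03)]; print(n,q.min(0).round(3),q.max(0).round(3))
for (u,v) in [(268,190),(262,178),(237,195),(298,193),(225,185),(310,180),(268,166)]: print(u,v,C[v,u].round(3))
E
python3 -c "
import cv2
a=cv2.imread('pics/top0.png')[150:320,90:460]
cv2.imwrite('pics/c1.png',cv2.resize(a,(800,368),interpolation=3))"
```

```text
slab [20 36 21]
rest [111 186  78]
trivet [ 78 147  66]
spoon [ 13 203  98]
spoon2 [ 13 203  83]
stand [ 13 199 101]
disc [  9  71 132]
tinlid [23 42 54]
panel [ 18 210 130]
slab [418.  314.5] [109.8 217.9] 76.8 
rest [425.3   6.7] [162.3  46.6] 4.2 
trivet [ 455.3 -294.6] [ 70.5 124.6] 44.1 
((437.3348083496094, -311.9197082519531), 62.516021728515625)
spoon [ 428.3 -323.7] [ 33.9 146.5] 49.7 
spoon2 [ 425.  -483.3] [ 28.8 113.3] 8.9 
stand [575.7  22.6] [ 71.4 227.5] 0.5 
tin [ 0.292 -0.046  0.031] [0.645 0.053 1.136]
pot [ 0.292 -0.422  0.031] [ 0.76  -0.046  1.136]
short [ 0.292 -0.046  0.03 ] [0.77  0.377 1.136]
268 190 [0.589 0.021 0.091]
262 178 [0.615 0.034 0.094]
237 195 [0.573 0.085 0.106]
298 193 [ 0.602 -0.044  0.021]
225 185 [0.605 0.117 0.071]
310 180 [ 0.608 -0.07   0.106]
268 166 [0.646 0.022 0.082]
```

View pics/c1.png

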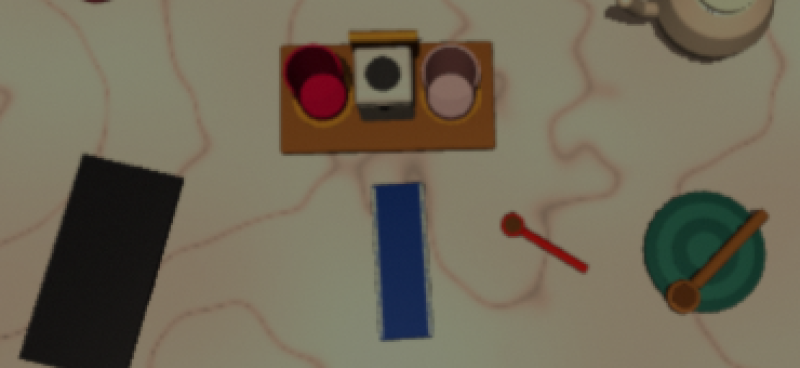

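```bash
cat >> h.py <<'E'
def R(yaw):  # tool down; tool x at yaw (deg); jaws along yaw-90
    c,s=np.cos(np.radians(yaw)),np.sin(np.radians(yaw)); return np.array([[c,s,0],[s,-c,0],[0,0,-1.]])
def shot(n):
    robot.dwell(.15); T=campose('wrist');p,d=robot.grab_frame('wrist');save(n,p);np.savez(n,p=p,d=d,T=T);return p,d,T
E
python3 - <<'E'
from h import *
print(np.round(robot.camera_info('wrist')['T_tool_cam'],3).tolist())
for y in (-90,0,90,180): 
    for P in [(.57,.02,.3),(.43,-.31,.25),(.42,.31,.25),(.425,.007,.25)]:
        q=robot.ik(P,R(y)); print(y,P,None if q is None else np.round(q))
for n,P,y in [('w_slab',(.40,.315,.30),0),('w_stand',(.53,.023,.32),0),('w_rest',(.41,.007,.25),0),('w_triv',(.41,-.312,.25),0)]:
    try: robot.goto(P,R(y))
    except Exception as e: print(n,e); continue
    shot(n); print(n,robot.read_t(),np.round(robot.read_position(),4))
ims=[cv2.imread(f'pics/{n}.png') for n in ('w_slab','w_stand','w_rest','w_triv')]
m=np.vstack([np.hstack(ims[:2]),np.hstack(ims[2:])]);cv2.imwrite('pics/m1.png',cv2.resize(m,(800,600),interpolation=cv2.INTER_AREA))
E
```

```text
[[-0.0, -0.967, -0.253, 0.067], [1.0, -0.0, -0.0, 0.0], [0.0, -0.253, 0.967, -0.159], [0.0, 0.0, 0.0, 1.0]]
-90 (0.57, 0.02, 0.3) [ 22.   8.  -6.   0. -76. -22.]
-90 (0.43, -0.31, 0.25) [-15.   6. -15.   0. -69.  15.]
-90 (0.42, 0.31, 0.25) [ 58.   5. -16.   0. -68. -58.]
-90 (0.425, 0.007, 0.25) [ 28.  -5. -26.   0. -68. -28.]
0 (0.57, 0.02, 0.3) [ 22.   8.  -6.   0. -76.  68.]
0 (0.43, -0.31, 0.25) [-15.   6. -15.   0. -69. 105.]
0 (0.42, 0.31, 0.25) [ 58.   5. -16.   0. -68.  32.]
0 (0.425, 0.007, 0.25) [ 28.  -5. -26.   0. -68.  62.]
90 (0.57, 0.02, 0.3) [ 22.   8.  -6.   0. -76. 158.]
90 (0.43, -0.31, 0.25) [ -15.    6.  -15.    0.  -69. -165.]
90 (0.42, 0.31, 0.25) [ 58.   5. -16.   0. -68. 122.]
90 (0.425, 0.007, 0.25) [ 28.  -5. -26.   0. -68. 152.]
180 (0.57, 0.02, 0.3) [  22.    8.   -6.    0.  -76. -112.]
180 (0.43, -0.31, 0.25) [-15.   6. -15.   0. -69. -75.]
180 (0.42, 0.31, 0.25) [  58.    5.  -16.    0.  -68. -148.]
180 (0.425, 0.007, 0.25) [  28.   -5.  -26.    0.  -68. -118.]
w_slab 1.8917 [0.3997 0.3157 0.2996]
w_stand 3.3083 [0.5299 0.0241 0.3199]
w_rest 4.125 [0.4109 0.0074 0.2504]
w_triv 5.5417 [ 0.4105 -0.3111  0.2503]
```

View pics/m1.png

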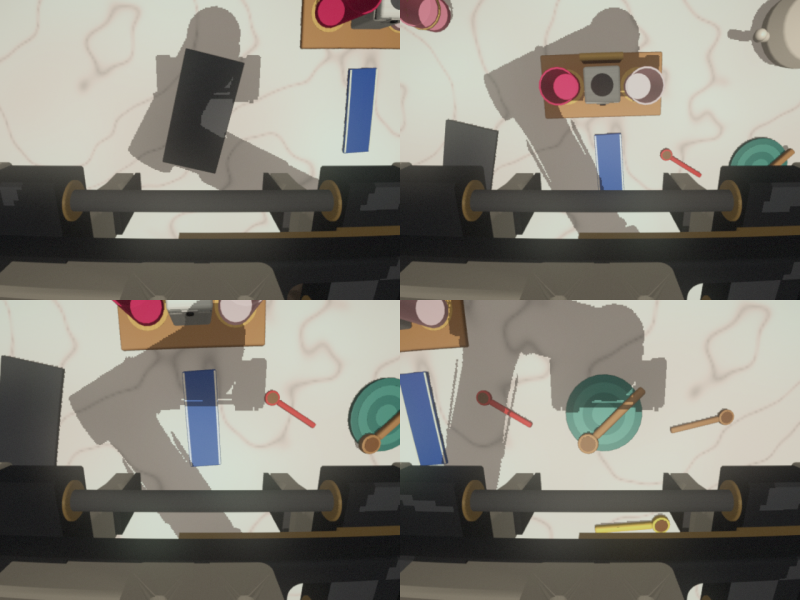

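The montage shows all four places clearly in the wrist views: slab, stand with deep left and pale right, rest, and trivet with the spoon's bowl at lower left. Next I measure on these.

```bash
cat > meas.py <<'E'
from h import *
def ld(n): d=np.load(n+'.npz'); return d['p'],d['d'],d['T']
def blob(n,p,T,lo,hi,roi,z,cam='wrist'):
    hsv=cv2.cvtColor(p,cv2.COLOR_RGB2HSV)
    m=cv2.inRange(hsv,np.array(lo),np.array(hi)); k=np.zeros_like(m);x0,y0,x1,y1=roi;k[y0:y1,x0:x1]=255;m&=k
    m=cv2.morphologyEx(m,cv2.MORPH_CLOSE,np.ones((5,5)))
    c=max(cv2.findContours(m,cv2.RETR_EXTERNAL,cv2.CHAIN_APPROX_NONE)[0],key=cv2.contourArea)
    W=plane(cam,c.reshape(-1,2),z,T)[:,:2]*1000
    r=cv2.minAreaRect(W.astype(np.float32)); (a,b)=r[1]; ang=r[2] if a>b else r[2]+90
    print(n,'ctr',np.round(r[0],1),'LxW',np.round(sorted(r[1])[::-1],1),'long axis deg',round(ang,1)); return W,m
def circ(P):
    A=np.c_[2*P,np.ones(len(P))]; s=np.linalg.lstsq(A,(P**2).sum(1),rcond=None)[0]
    return s[:2],np.sqrt(s[2]+s[:2]@s[:2])
def rims(cam,n,yc,z0=.100,z1=.112):
    p,d,T=ld(n);C=cloud(cam,d,T).reshape(-1,3)
    for nm,y in yc.items():
        q=C[(C[:,2]>z0)&(C[:,2]<z1)&(abs(C[:,1]-y[1])<.045)&(abs(C[:,0]-y[0])<.045)]
        if len(q)<10: print(nm,len(q)); continue
        x,y_=q[:,0],q[:,1]; h=cv2.minEnclosingCircle((q[:,:2]*1000).astype(np.float32))
        print(cam,nm,len(q),'minEncl',np.round(h[0],1),round(h[1],1),'fit',[np.round(v*1000,1) for v in circ(q[:,:2])],'z',q[:,2].mean().round(4))
E
python3 - <<'E'
from meas import *
p,d,T=ld('w_slab'); blob('slab',p,T,(0,0,0),(180,255,75),(240,70,400,280),.008)
p,d,T=ld('w_rest'); blob('rest',p,T,(105,90,20),(130,255,255),(285,105,360,270),.008)
p,d,T=ld('w_triv'); W,_=blob('trivet',p,T,(70,60,20),(100,255,255),(250,110,400,250),.01)
h=cv2.convexHull(W.astype(np.float32)).reshape(-1,2);print(cv2.minEnclosingCircle(h))
blob('spoon',p,T,(3,60,30),(22,255,255),(270,125,400,250),.02)
p,d,T=ld('w_stand'); blob('stand',p,T,(3,120,30),(24,255,255),(215,75,430,195),.012)
C=cloud('wrist',d,T); 
q=C[(C[...,2]>.085)&(C[...,2]<.098)&(abs(C[...,1]-.022)<.032)]; print('tin',cv2.minAreaRect((q[:,:2]*1000).astype(np.float32)))
g={'deep':(.59,.09),'pale':(.59,-.046)}
rims('wrist','w_stand',g); rims('top','top0',g)
save_=p[60:200,200:440]; cv2.imwrite('pics/c2.png',cv2.resize(save_[:,:,::-1],None,fx=3.3,fy=3.3,interpolation=3))
E
```

```text
slab ctr [418.4 316.3] LxW [218.4 108.3] long axis deg 166.7
rest ctr [425.9   5.3] LxW [162.2  49. ] long axis deg 4.2
trivet ctr [ 455.1 -295.3] LxW [126.3  72.2] long axis deg 135.3
((436.67437744140625, -313.97576904296875), 63.41429138183594)
spoon ctr [ 422.4 -329.9] LxW [144.4  34.5] long axis deg 130.1
stand ctr [622.2  17.9] LxW [216.1  89.6] long axis deg 97.1
tin ((600.8934936523438, 24.062183380126953), (61.61012268066406, 58.31639099121094), 2.624537944793701)
wrist deep 710 minEncl [600.6  92.6] 29.0 fit [array([600.4,  91.9]), np.float64(26.9)] z 0.1066
wrist pale 719 minEncl [601.5 -43.9] 28.9 fit [array([601.4, -43.4]), np.float64(26.9)] z 0.1066
top deep 157 minEncl [599.2  93.7] 29.6 fit [array([598.6,  92.6]), np.float64(27.1)] z 0.1056
top pale 138 minEncl [600.2 -42.2] 29.5 fit [array([599.9, -42.9]), np.float64(27.2)] z 0.1058
```

View pics/c2.png

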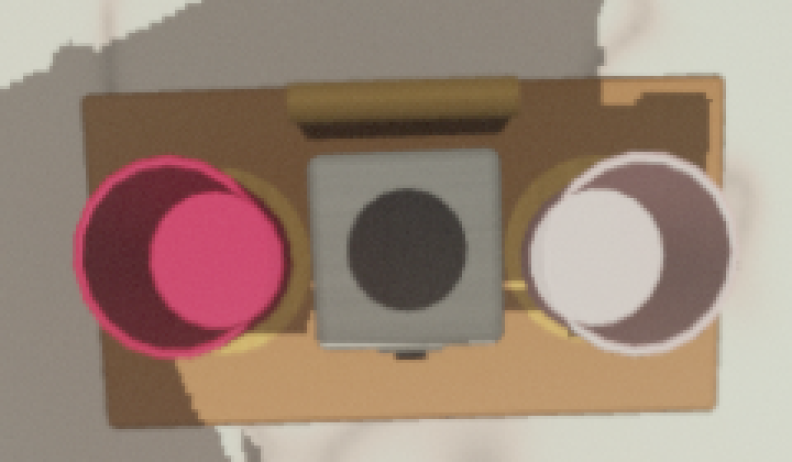

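Crop: the rims are at about (180,257) deep and (630,253) pale, with the tin square between them. The two measurements agree: deep ≈ (600,92.5), pale ≈ (601,-43.5), yaw ≈ 0. I'll check once more with the wrist rotated, then clear both glasses.

Run:
```python
from meas import *
robot.goto((.60,.045,.30),R(-90)); shot('w_st90')
g={'deep':(.60,.093),'pale':(.60,-.043)}
rims('wrist','w_st90',g)
p,d,T=ld('w_st90'); C=cloud('wrist',d,T); 
q=C[(C[...,2]>.085)&(C[...,2]<.098)&(abs(C[...,1]-.022)<.032)]; print('tin',cv2.minAreaRect((q[:,:2]*1000).astype(np.float32)))
for n,cam in (('w_triv','wrist'),('top0','top')):
    p,d,T=ld(n); hsv=cv2.cvtColor(p,cv2.COLOR_RGB2HSV)
    roi=(270,125,400,250) if cam=='wrist' else (380,230,455,300)
    W,m=blob('spoon',p,T,(3,60,30),(22,255,255),roi,.02,cam)
    v,u=np.nonzero(m); P=plane(cam,np.c_[u,v],.02,T)[:,:2]*1000
    dx,dy,x0,y0=cv2.fitLine(P.astype(np.float32),cv2.DIST_L2,0,.01,.01).ravel(); s=(W-[x0,y0])@[dx,dy]
    print(n,'mid',x0+dx*(s.max()+s.min())/2,y0+dy*(s.max()+s.min())/2,'len',np.ptp(s),'deg',np.degrees(np.arctan2(dy,dx)))
    Wt,_=blob('trivet',p,T,(70,60,20),(100,255,255),(250,110,400,250) if cam=='wrist' else (375,225,455,305),.01,cam)
    h=cv2.convexHull(Wt.astype(np.float32)).reshape(-1,2)
    for _ in range(3):
        c,r=circ(h); e=abs(np.hypot(*(h-c).T)-r); h=h[e<max(1.,np.percentile(e,80))]
    print('triv',c,r,len(h))
```

```text
wrist deep 720 minEncl [600.7  91.8] 29.2 fit [array([600.2,  91.3]), np.float64(27.1)] z 0.1062
wrist pale 774 minEncl [601.5 -44. ] 29.0 fit [array([601.5, -43.9]), np.float64(27.1)] z 0.1067
tin ((600.8890991210938, 23.65582275390625), (61.76423263549805, 58.19664764404297), 2.2392003536224365)
spoon ctr [ 422.4 -329.9] LxW [144.4  34.5] long axis deg 130.1
w_triv mid 426.08476873948905 -326.6827932562028 len 144.54900592473092 deg -45.018276
trivet ctr [ 455.1 -295.3] LxW [126.3  72.2] long axis deg 135.3
triv [ 464.06743152 -307.23894706] 42.26393540222572 36
spoon ctr [ 438.  -316.1] LxW [174.9 157.9] long axis deg 90.2
top0 mid 428.20188671422176 -325.9583727754017 len 234.14975503843448 deg -48.075882
trivet ctr [ 455.3 -294.6] LxW [124.7  70.6] long axis deg 134.1
triv [ 457.87534577 -299.72136662] 42.814357786662256 24
```

```bash
cat >> h.py <<'E'
DEEP=np.array([.6005,.0922]); PALE=np.array([.6013,-.0438])
SL=np.array([.4184,.3155]); u=np.array([np.cos(np.radians(-13.3)),np.sin(np.radians(-13.3))])
SB,SA=SL-.05*u,SL+.05*u   # near, far
ZG=.056; ZT=.21
def at(xy,z,yaw): robot.goto((*xy,z),R(yaw))
def line(xy,z,sp=.12): robot.servo_line((*xy,z),speed=sp); robot.dwell(.1)
def carry(a,ya,za,b,yb,zb,op=1.,zt=ZT):
    at(a,zt,ya); line(a,za+.03,.25); line(a,za,.06)
    print('arr',np.round(np.array(robot.read_position())-[*a,za],4),np.round(robot.read_force(),1))
    robot.move_gripper(0.); print('grip',round(robot.read_grip_width(),3))
    line(a,za+.03,.06); line(a,zt,.25); print('held',round(robot.read_grip_width(),3),np.round(robot.read_force(),1))
    at(b,zt,yb); line(b,zb+.03,.25); line(b,zb+.001,.05)
    print('plc',np.round(np.array(robot.read_position())-[*b,zb],4),np.round(robot.read_force(),1))
    robot.move_gripper(op); robot.dwell(.15); line(b,zb+.03,.08); line(b,zt,.3); print('t',robot.read_t())
E
python3 - <<'E'
from h import *
carry(DEEP,-90,ZG,SB,-13.3,ZG-.004)
p,d=robot.grab_frame('top'); save('t1',p)
E
```

```text
arr [0.0003 0.0001 0.0002] [-1.   0.4 -0. ]
grip 0.658
held 0.659 [-0.5  0.2 -2.5]
plc [0.     0.0001 0.0009] [-0.2 -0.4 -1.9]
t 16.7833
```

View pics/t1.png

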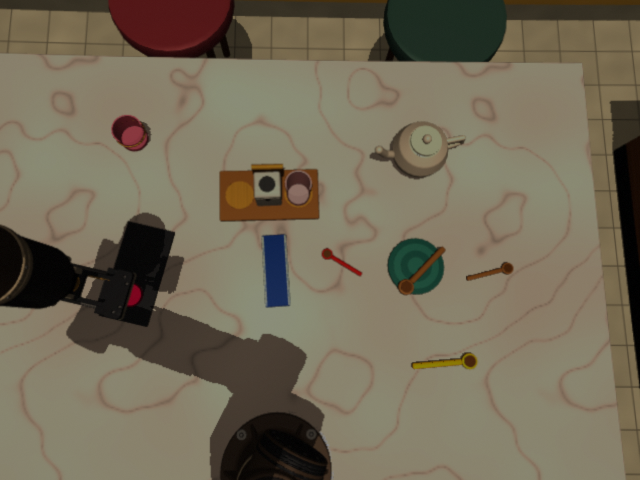

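The deep glass stands on the slab at (134,294) and its disc is bare. Next: the pale glass, then a close look at the spoon and rest.

Run:
```python
from meas import *
carry(PALE,-90,ZG,SA,-13.3,ZG-.004)
robot.goto((.42,.006,.22),R(0)); shot('w_rest2')
robot.goto((.37,-.32,.22),R(-45)); shot('w_sp2')
ims=[cv2.imread(f'pics/{n}.png') for n in ('w_rest2','w_sp2')]
cv2.imwrite('pics/m2.png',cv2.resize(np.hstack(ims),(800,300),interpolation=cv2.INTER_AREA))
print(robot.read_t())
```

```text
arr [0.0003 0.     0.0002] [-0.5  0.3 -0.8]
grip 0.646
held 0.648 [ 0.6 -0.7 -2.5]
plc [0.0001 0.0001 0.0009] [ 0.4 -1.  -2. ]
t 27.225
30.0333
```

View pics/m2.png

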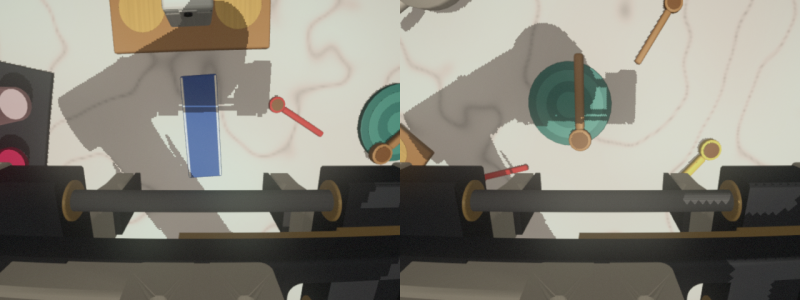

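Both tall glasses are on the slab (left edge of the first view). The rest is at about (200,125). With the tool at yaw -45 the spoon stands vertical at x≈579, so its axis is ≈ 135°.

Run:
```python
from meas import *
p,d,T=ld('w_rest2'); blob('rest',p,T,(105,90,20),(130,255,255),(280,105,365,290),.008)
C=cloud('wrist',d,T)
# rest incl. white lines via depth
q=C[105:290,270:370].reshape(-1,3); q=q[(q[:,2]>.005)&(q[:,2]<.012)]; print('rest depth',cv2.minAreaRect((q[:,:2]*1000).astype(np.float32)))
p,d,T=ld('w_sp2'); W,m=blob('spoon',p,T,(3,80,30),(22,255,255),(260,75,315,250),.02)
v,u_=np.nonzero(m); P=plane('wrist',np.c_[u_,v],.02,T)[:,:2]*1000
dx,dy,x0,y0=cv2.fitLine(P.astype(np.float32),cv2.DIST_L2,0,.01,.01).ravel(); s=(W-[x0,y0])@[dx,dy]
print('mid',x0+dx*(s.max()+s.min())/2,y0+dy*(s.max()+s.min())/2,'len',np.ptp(s),'deg',np.degrees(np.arctan2(dy,dx)))
C=cloud('wrist',d,T)
q=C[90:245,190:360].reshape(-1,3); q=q[(q[:,2]>.0075)&(q[:,2]<.013)]; print('triv depth',cv2.minEnclosingCircle((q[:,:2]*1000).astype(np.float32)),q[:,2].mean())
q=C[75:250,250:325].reshape(-1,3); q=q[(q[:,2]>.018)&(q[:,2]<.027)]; print('spoon depth',cv2.minAreaRect((q[:,:2]*1000).astype(np.float32)),np.percentile(q[:,2],[5,50,95]))
```

```text
rest ctr [425.7   6. ] LxW [162.6  48.2] long axis deg 4.0
rest depth ((425.525634765625, 6.721282958984375), (164.2196044921875, 56.24990463256836), 4.129026889801025)
spoon ctr [ 425.1 -326.8] LxW [143.8  34.1] long axis deg 134.4
mid 425.23735400508315 -326.6731097534127 len 143.8043595188129 deg -45.154022
triv depth ((436.0531921386719, -314.6518859863281), 64.94164276123047) 0.01091659588077252
spoon depth ((423.4512023925781, -328.4906921386719), (34.4343376159668, 144.0225830078125), 41.9816780090332) [0.01974074 0.02230884 0.02391575]
```

Run:
```python
from meas import *
carry((.4177,-.3187),-45,.0135,(.4365,.0073),-175.9,.0115,op=.5,zt=.15)
robot.goto((.42,.006,.22),R(0)); shot('w_rest3')
robot.goto((.40,-.315,.22),R(0)); shot('w_tr3')
p,d,T=ld('w_rest3'); W,m=blob('spoon',p,T,(3,80,30),(22,255,255),(275,95,365,290),.018)
v,u_=np.nonzero(m); P=plane('wrist',np.c_[u_,v],.018,T)[:,:2]*1000
dx,dy,x0,y0=cv2.fitLine(P.astype(np.float32),cv2.DIST_L2,0,.01,.01).ravel(); s=(W-[x0,y0])@[dx,dy]
print('mid',x0+dx*(s.max()+s.min())/2,y0+dy*(s.max()+s.min())/2,'len',np.ptp(s),'deg',np.degrees(np.arctan2(dy,dx)))
p,d,T=ld('w_tr3'); W,_=blob('trivet',p,T,(70,60,20),(100,255,255),(200,60,440,260),.01); print(circ(W))
ims=[cv2.imread(f'pics/{n}.png') for n in ('w_rest3','w_tr3')]
cv2.imwrite('pics/m3.png',cv2.resize(np.hstack(ims),(800,300),interpolation=cv2.INTER_AREA))
print(robot.read_t())
```

```text
arr [ 0.0002 -0.0001  0.0001] [-1.1  0.5 -1. ]
grip 0.153
held 0.151 [0.6 0.9 0.1]
plc [0.     0.     0.0009] [-0.2 -0.2  0.2]
t 40.6583
spoon ctr [423.9  11. ] LxW [143.   33.6] long axis deg 179.2
mid 423.82756189658767 6.369139745479249 len 143.7014481005757 deg 4.1015563
trivet ctr [ 436.2 -315.4] LxW [127.3 124.4] long axis deg 173.3
(array([ 436.02523206, -315.31891995]), np.float64(62.42076499853289))
44.8667
```

View pics/m3.png

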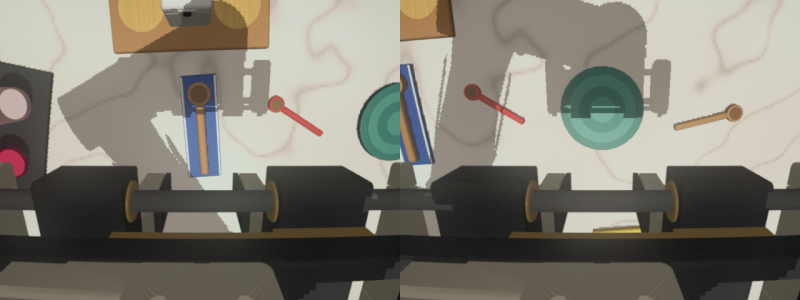

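The spoon lies along the rest, measured within 2 mm and 0.1°. The trivet is clear at (436,-315). Now the tin.

Run:
```python
from meas import *
robot.move_gripper(1.)
carry((.6009,.0239),0,.056,(.436,-.3149),0,.054)
robot.goto((.38,-.315,.26),R(0)); shot('w_tin')
robot.goto((.38,.315,.30),R(0)); shot('w_slab2')
p,d,T=ld('w_tin'); C=cloud('wrist',d,T).reshape(-1,3)
q=C[(C[:,2]>.083)&(C[:,2]<.096)&(abs(C[:,1]+.315)<.05)&(abs(C[:,0]-.436)<.05)]; print('tin',cv2.minAreaRect((q[:,:2]*1000).astype(np.float32)),q[:,2].mean())
rims('wrist','w_slab2',{'deep':SB,'pale':SA},.097,.109)
print(SB,SA,robot.read_t())
p,_=robot.grab_frame('scene'); save('s2',p)
```

```text
arr [0.0003 0.0001 0.0002] [0.1 0.1 0.4]
grip 0.664
held 0.665 [ 0.   0.8 -2.4]
plc [ 0.     -0.      0.0008] [ 0.9 -0.4 -1. ]
t 55.9667
tin ((435.9129638671875, -314.74713134765625), (61.263492584228516, 58.21826171875), 2.3884241580963135) 0.09040144938107166
wrist deep 675 minEncl [369.1 327.5] 29.0 fit [array([369.5, 327.3]), np.float64(27.1)] z 0.1027
wrist pale 741 minEncl [466.4 304.6] 29.1 fit [array([466.6, 304.7]), np.float64(27.1)] z 0.1029
[0.36974106 0.32700249] [0.46705894 0.30399751] 59.025
```

View pics/s2.png

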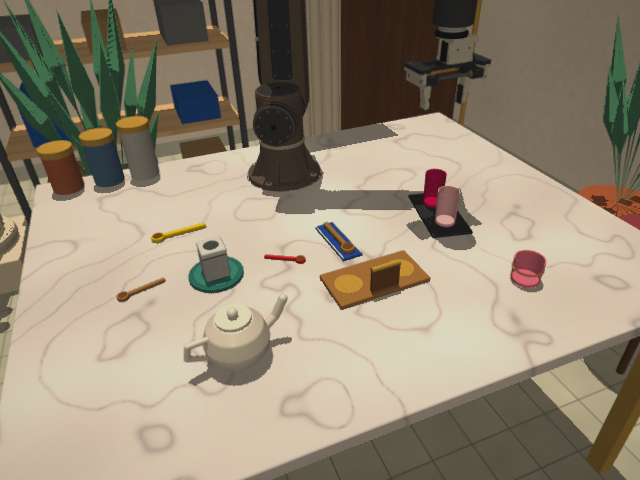

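The scene view shows the tin upright on the trivet at (213,262), the spoon on the rest at (340,240), and both glasses upright on the slab. Now I return the glasses.

Run:
```python
from meas import *
carry(SA,-13.3,ZG-.004,PALE,-90,ZG)
carry(SB,-13.3,ZG-.004,DEEP,-90,ZG)
robot.goto((.53,.023,.32),R(0)); shot('w_fin')
rims('wrist','w_fin',{'deep':DEEP,'pale':PALE})
robot.goto((.40,.315,.30),R(0)); print(robot.read_t(),np.round(robot.read_force(),1))
p,d=robot.grab_frame('top'); save('t9',p); np.savez('t9',p=p,d=d,T=campose('top'))
rims('top','t9',{'deep':DEEP,'pale':PALE})
p,_=robot.grab_frame('scene'); save('s9',p)
```

```text
arr [0.0002 0.0002 0.0002] [-0.  -0.4 -0.4]
grip 0.645
held 0.651 [-0.2  0.5 -2.3]
plc [ 0.0001 -0.      0.0008] [-0.2  0.  -1.9]
t 68.425
arr [0.0001 0.0002 0.0002] [0.2 0.1 0.4]
grip 0.655
held 0.656 [ 0.2  0.2 -2.6]
plc [ 0.     -0.      0.0007] [ 0.  -0.  -1.7]
t 78.65
wrist deep 724 minEncl [600.1  92.4] 29.0 fit [array([600. ,  91.8]), np.float64(26.9)] z 0.1066
wrist pale 709 minEncl [601.1 -44. ] 28.9 fit [array([601.1, -43.5]), np.float64(26.9)] z 0.1065
81.5167 [-0.5 -0.1 -0.3]
top deep 154 minEncl [598.3  92.6] 29.4 fit [array([598.3,  92.6]), np.float64(27.1)] z 0.1054
top pale 136 minEncl [600.  -42.5] 29.2 fit [array([599.6, -43. ]), np.float64(27.1)] z 0.1059
```

View pics/t9.png

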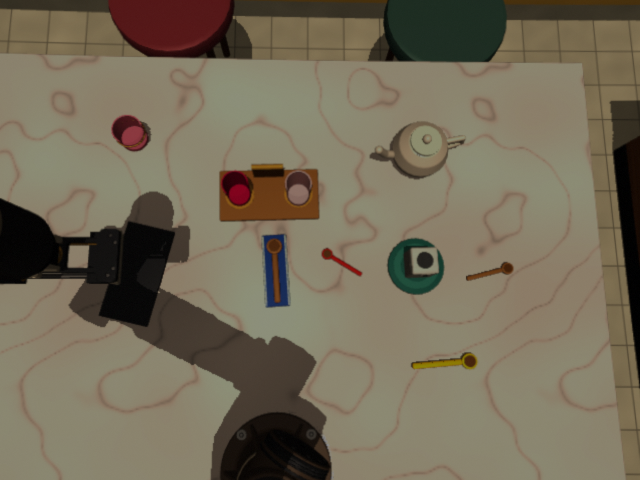

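View pics/s9.png

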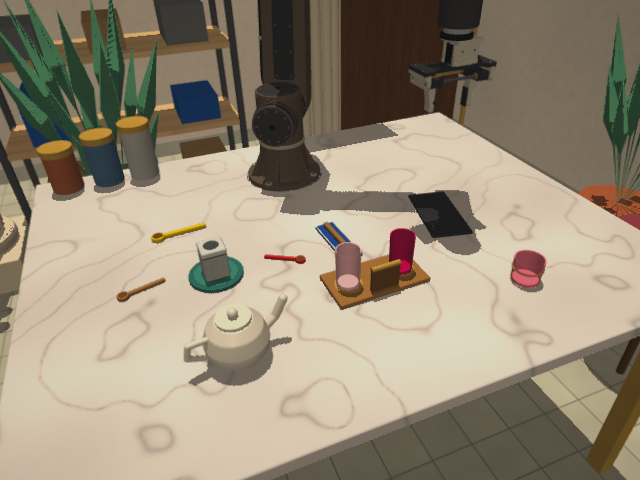

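Everything is in place: both glasses are back on the stand at (237,188) and (298,187), the spoon is on the rest, the tin is on the trivet, and the bystanders are unmoved. Handing in.

```bash
python3 -c "
from rig import robot
robot.job_done()"
```

```text
the job is handed in; nothing more can be done
```

I did the job in the order asked and handed it in at about 82 s, with the gripper open and clear of everything. I moved both tall glasses to the slab, the spoon to the blue rest and the tin to the trivet, then put the glasses back on the stand.

My last checks, all from camera measurements:
- **Glasses:** the wrist camera puts each within about 1 mm of its starting position. The top camera agrees for the pale glass, while for the deep glass its two fits show a shift of 0.3 to 1.4 mm. Its absolute readings differ from the wrist camera's by 1–2 mm, as they did at the start.
- **Tin:** upright, with its centre within about 1 mm of the trivet's centre.
- **Spoon:** lined up with the rest. Its midpoint measured about 1.7 mm short of the rest's centre along its length, and I left it there. The bounding-box fit disagreed on angle (179° against about 4°). I discounted it because the bowl skews it, and used the line fit.
- **Teapot and short glass:** they look unmoved in the final pictures; I did not measure them.

No check failed. The wrist force at the moments I read it stayed under 3 N.

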